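# Check the hand brake of a decorating turntable

### The job

Check the turntable's hand brake: with your finger backs or fingertips on the lever's outer face, press it in towards the fixed grip bar until it comes to its stop short of the bar, and keep it there for a second. Take your fingers off so that it springs all the way back out, then press it in to the stop a second time and finish while still holding it there. Do not pinch or strain the lever, do not touch the bar, and leave the pot, jar, cup and brush where they are.

Things in the scene. Friction and masses are not known exactly. Their poses are not given: they have to be found in the camera images.
- turntable: Dark steel base of the turntable, fixed to the bench. Origin on the bench straight below the lever's press point (lever out); +x is the direction to press. The flat aluminium wheel (220 mm across, top 124 mm up) has its axis at x 45, y -270 mm. A steel plate (top 69 mm up) lies under the pivot, y -90 to -140 mm; under the rest of the lever it is free down to the bench.
- lever_press (a point): The hand lever: straight aluminium blade 12 mm thick (x), 22 mm high (z), with a 22 mm ball at its free end (y +43 mm). This point is mid-section at the press point, 95 mm above the bench; upright pivot at y -130 mm. The outer face to press is at x -6 mm, looking to -x; +x points at the grip bar. The axes turn with the lever, which swings level.
- brake_lever (a joint): Swing of the lever about its upright pivot, rad: 0 fully out, 0.22 at its hard stop, where the brake shoe meets the wheel rim (the press point has then moved 29 mm and about 21 mm is left to the bar there). A spring returns it to 0: about 3 N at the press point to start it, about 9 N at the stop.
- grip_bar: Fixed level grip bar with a black rubber sleeve, 28 mm across and 120 mm long, parallel to the lever when that is out. Origin on the bar's axis, 95 mm above the bench, 70 mm from the lever's press point along the turntable's +x; it runs along its y, free end at y +59 mm. Not to be touched.
- pot: Small round terracotta pot standing on the middle of the turntable wheel, 92 mm across and 92 mm high, loose; origin in the middle of its foot. Leave it alone.
- jar: Closed jar, 60 mm across and 75 mm high, standing on the bench beyond the grip bar; origin in the middle of its foot. Leave it alone.
- cup: White open cup, 72 mm across and 85 mm high, standing on the bench to the side of the lever's free end; origin in the middle of its foot. Leave it alone.
- brush: Brush 190 mm long lying on the bench on the side of the lever's free end; origin at its middle, on the underside, handle along its -x. Leave it alone.

How it is judged:
On the way, in this order (a step that is already met when the one before it is completed fails the run):
1. the lever is pressed in to its stop from the outer side and kept there half a second (value of joint brake_lever above 0.2 rad and contact force between the fingers and brake_lever above 3 N and x of the grasp point in the frame of lever_press below -0.01 m), for 0.5 s.
2. the lever has sprung all the way back out, fingers off it (value of joint brake_lever below 0.02 rad and contact force between the fingers and brake_lever below 0.3 N), for 0.2 s.
At the end, for the whole second after the job is handed in: The lever is held at its stop (above 0.20 of 0.22 rad) by the fingers (3 to 60 N) pushing from its outer side (grasp point at least 10 mm outside the blade's middle), nothing touches the grip bar, and pot, jar, cup and brush are within 15 mm of where they stood, upright (all of step 1 and contact force between the fingers and brake_lever below 60 N and contact force between anything else and grip_bar below 1 N and not (distance of any of pot, jar, cup, brush from where it was at the start of the episode above 0.015 m or angle between any of pot, jar, cup's own z axis and vertical above 0.3 rad)); the arm keeps its last pose, push and grip.
It fails at once if the grip bar was touched (contact force between any of the fingers, the arm and grip_bar above 1 N).
It fails at once if the lever was pinched or pushed from the wrong side (contact force between the fingers and brake_lever above 1 N and not (x of the grasp point in the frame of lever_press below -0.01 m)).
It fails at once if the lever was strained with more than 60 N (contact force between the fingers and brake_lever above 60 N).
It fails at once if pot, jar, cup or brush was moved, lifted or tipped (distance of any of pot, jar, cup, brush from where it was at the start of the episode above 0.015 m or angle between any of pot, jar, cup's own z axis and vertical above 0.3 rad).
It also fails if it takes over 38 s, if anything falls off the work surface, if the arm or the gripper's body presses on something with over 40 N, if the wrist force passes 120 N, or if a joint passes its speed limit or range.

### The arm

A 6-joint arm with a two-finger parallel gripper is mounted at the origin on the work surface. World frame = base frame: x ahead of the robot, y to its left, z up, the work surface at z = 0. Lengths are in m, angles in rad, forces in N, time in s.
With the tool pointing down it reaches from about 0.375 to 0.975 m from the base axis. Payload 3.8 kg.
Tool frame: the origin (TCP) lies at the very end of the fingers, on their centre line; the grasp point (between the pads) lies behind it (r.hold_point_z is the z of the grasp point in the tool frame, in m); z points along the fingers, y is the line along which they close (so a half turn about z gives the same grasp; the last joint's range is limited). The gripper opens to 85 mm and grips with 20 to 120 N. Pads are 22 mm wide; open, the fingers measure 114 mm over their backs; the gripper's body (76 mm by 85 mm) begins 54 mm behind the grasp point. The pads swing forward as they close: fully open they stand 13 mm farther back than shut.
Start: joints at [1.304, 0.264, 1.604, -0, 1.274, -0.037], TCP at [0.154, 0.657, 0.231] pointing down, gripper open.
Joint ranges: [-2.63, 2.63], [-0.94, 2.18], [0.31, 2.57], [-1.31, 4.45], [0, 2.66], [-2.55, 2.55]. Speed limits (rad/s): [2.57, 2.57, 3.14, 3.14, 3.14, 3.14].

### API

Orientations are given as a unit quaternion [w, x, y, z].
In Python, from plant import r gives the robot as it stands.
- The arm moves only by the tool jog_arm, never from a script. Its argument "targets" is a list of rows, each a list of 7 numbers: the shift along the tool's x, y, z in m, then the turn, a rotation vector about the tool's x, y, z in degrees, then the finger opening in m, from 0 to 0.0854. In form: [[dx, dy, dz, rx, ry, rz, claw], ...]. A call has 1 to 8 rows; each row is the pose to reach, as a shift and turn from the pose commanded when the call began, along the tool's axes at that moment; what a row does not reach only later rows make up. A row lasts 1/8 s, in which the tool goes at most 62.5 mm and 10.7 degrees, less where a joint would pass 70% of its speed; a pose out of reach is approached as far as the arm can. A call with a gripper value outside its range is refused whole. The fingers move at their own pace and stop on an object; "grip_force" is the grip in N (left out, the last holds). Time passes only in rows, so rows that repeat a pose let the fingers close. It gives the time, the measured TCP pose, the force, the opening and the grip force at its end, in the units of the state.
- r.get_obs(): the state, without advancing time (a new reading comes with each control period).
- r.snapshot(name): name is "scene" or "top" or "wrist"; returns a dict with "image" (480x640x3 uint8, red, green, blue), "range_z" (480x640 float32, m along the optical axis (not along the pixel's ray), 0 where there is no reading), "camera_matrix" (3x3 intrinsics, pixels), "D" ([k1, k2, p1, p2, k3] as OpenCV has them; the pictures are not rectified), "rvec" (rotation vector, rad) and "tvec" (3), from world to camera coordinates, as OpenCV has them. Camera axes: x right, y down, z forward; pixel columns grow to the right and rows downward; lengths in m; the calibration is good to about 2 mm. A picture is of the moment at which its call begins.
- r.hand_in(): hands the job in; it is judged then, once.
The state is a dict: "t": time; "joint_pos": joint angles; "qvel": joint speeds; "effort": joint torques, N m; "position": TCP position; "orientation": TCP orientation; "wrist_force": force on the tool from outside, world axes, zero at the start; "torque": the same for the moment, N m; "gripper_width": finger opening in m; "gripper_force": force on a finger pad.
Only numpy, scipy, OpenCV 4.12 (cv2) and the standard library are available. Lean on these libraries where they do the work, as an engineer would, in place of code of your own. Each camera call takes 0.05 s, during which the arm holds its last target. There are 200 camera calls.

## Working session

There is one attempt and no reset: what is moved stays moved. The work goes in short steps, Python scripts to look and compute and a tool call to move; the robot and the scene stay as the last step left them, time stands still between calls to the robot, and variables do not carry over. Pictures are saved under pics/ and viewed, at most 10 in all, crops included, and the job is handed in when it is done.

Besides the shell and the picture viewer there is one more tool, called after "Call:" by a JSON object that holds its "op" and its "data". jog_arm: Moves the arm, as the interface text tells. Its arguments: {"type":"object","properties":{"targets":{"type":"array","items":{"type":"array","items":{"type":"number"}}},"grip_force":{"type":"number"}},"required":["targets"]}

```bash
mkdir -p pics; cat > h.py <<'E'
from plant import r
import numpy as np, cv2
from scipy.spatial.transform import Rotation as R
def snap(n):
    s=r.snapshot(n); np.savez('pics/'+n+'.npz',**s); cv2.imwrite('pics/%s_%d.png'%(n,int(r.get_obs()['t']*1000)),s['image'][:,:,::-1]); return s
def world(s,u,v,z=None,rng=None):
    K,D=s['camera_matrix'],s['D']; Rm=cv2.Rodrigues(s['rvec'])[0]; t=np.ravel(s['tvec'])
    p=cv2.undistortPoints(np.array([[[u,v]]],float),K,D)[0,0]; d=np.array([p[0],p[1],1.])
    c=-Rm.T@t; w=Rm.T@d
    if z is not None: k=(z-c[2])/w[2]
    else: k=s['range_z'][int(v),int(u)] if rng is None else rng
    return c+k*w
E
python3 - <<'E'
from h import *
for n in('top','scene'): snap(n)
o=r.get_obs();print(o,r.hold_point_z)
E
ls pics
```

```text
{'t': 0.1, 'joint_pos': array([ 1.30408561e+00,  2.64690926e-01,  1.60527405e+00, -1.11626683e-05,
        1.27371584e+00, -3.68646093e-02]), 'qvel': array([ 0.0015513 , -0.00218652, -0.00258097, -0.00064216, -0.00034972,
        0.00085376]), 'effort': array([ 2.31002250e-04, -5.16703641e+01, -3.68591559e+01, -1.23556729e-04,
        6.29217029e-03,  2.54541101e-05]), 'position': array([0.15358553, 0.65659273, 0.23005793]), 'orientation': array([-1.52596507e-04,  1.14668557e-01,  9.93403257e-01, -1.03288018e-03]), 'wrist_force': array([-0.17582238, -0.02770846, -0.63266184]), 'torque': array([-0.01439863,  0.01094197, -0.02059054]), 'gripper_force': 0.0, 'gripper_width': 0.08523115579621081} -0.0187
scene.npz
scene_100.png
top.npz
top_50.png
```

View pics/top_50.png

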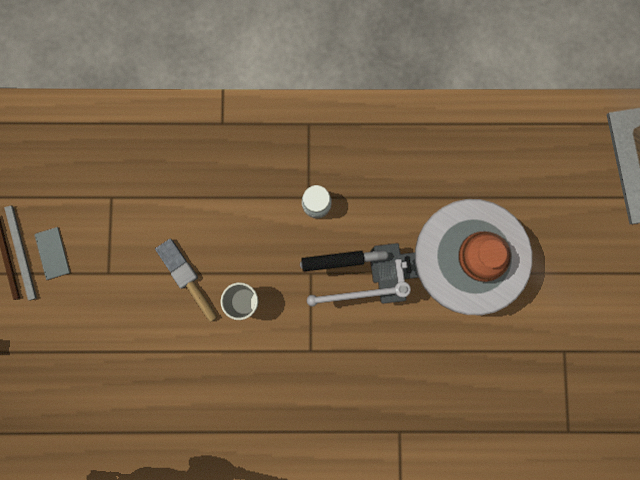

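View pics/scene_100.png

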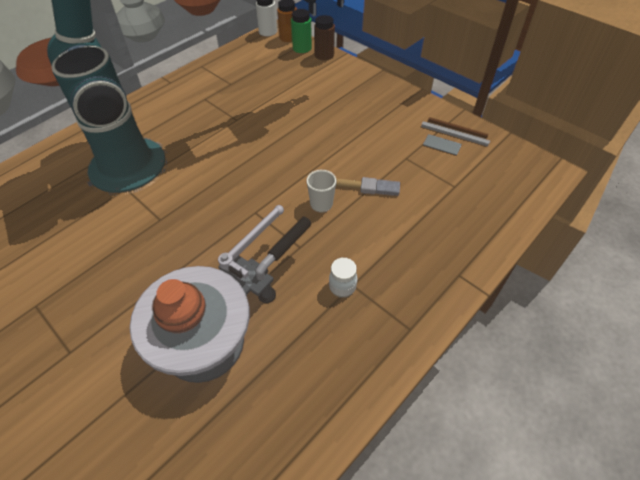

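The top view shows the lever from pivot (403,290) to ball (311,301), the bar from (303,265) to (363,258), and the cup at (239,301). In this view the lever must be pressed upward in the image.

```bash
python3 - <<'E'
from h import *
s=dict(np.load('pics/top.npz'))
im=s['image'][235:325,210:420][:,:,::-1]
cv2.imwrite('pics/crop.png',cv2.resize(im,None,fx=3.8,fy=3.8,interpolation=cv2.INTER_CUBIC))
for n,u,v,z in [('ball',311,301,.1),('pivot',403,290,.106),('barend',303,265,.1),('barin',363,258,.109),('cup',239,301,.085),('jar',316,199,.075),('wheel',474,257,.124)]:
  print(n,world(s,u,v,z).round(4),world(s,u,v).round(4))
E
```

```text
ball [0.5007 0.1231 0.1   ] [0.5007 0.123  0.1055]
pivot [ 0.5213 -0.0516  0.106 ] [ 0.5211 -0.0503  0.1157]
barend [0.5693 0.1386 0.1   ] [0.5689 0.1384 0.1061]
barin [0.582  0.0241 0.109 ] [0.5822 0.0239 0.1061]
cup [0.501 0.262 0.085] [0.5019 0.2732 0.0016]
jar [0.702  0.1141 0.075 ] [0.7017 0.1141 0.0768]
wheel [ 0.5827 -0.1836  0.124 ] [ 0.5771 -0.1667  0.1923]
```

View pics/crop.png

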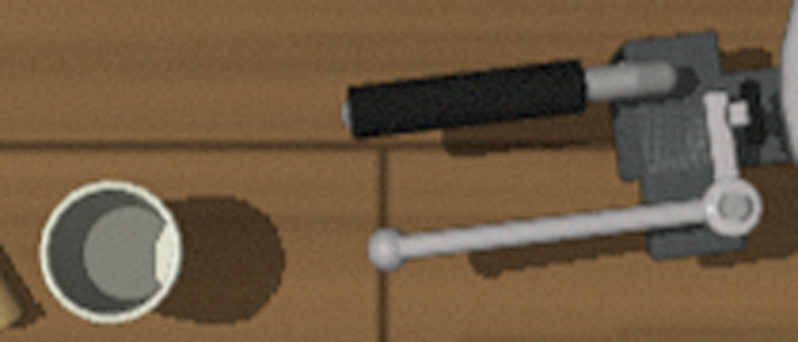

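Crop: ball at (386,249), pivot at (734,206), bar clear above it. The press point is about (0.506, 0.080) and the press direction about (0.993, 0.117). I'll move to outside the lever, high up, with the fingers shut and tool y along the press direction.

Call:
{"op": "jog_arm", "data": {"targets": [[-0.026, -0.031, 0, 0, 0, 5, 0], [-0.053, -0.062, 0, 0, 0, 10, 0], [-0.08, -0.093, 0, 0, 0, 15, 0], [-0.107, -0.125, 0, 0, 0, 20, 0], [-0.133, -0.156, 0, 0, 0, 25, 0], [-0.16, -0.187, 0, 0, 0, 30, 0], [-0.187, -0.218, 0, 0, 0, 34, 0], [-0.213, -0.249, 0, 0, 0, 38, 0]], "grip_force": 20}}

```text
t: 1.1
position: [0.3047, 0.3648, 0.2309]
orientation: [-0.0, 0.433, 0.901, -0.0]
wrist_force: [0.9, 0.0, 1.0]
gripper_width: -0.0001
gripper_force: 0.0
```

```bash
cat >> h.py <<'E'
ang=np.arctan2(.117,.993)
P=np.array([.5057,.0803]); X=np.array([.993,.117]); Y=np.array([-.117,.993])
def go(x,y,z,yaw):
    "shift in tool axes to lever-frame x,y (m), height z, tool y at world yaw deg"
    o=r.get_obs(); q=o['orientation']; Rm=R.from_quat([q[1],q[2],q[3],q[0]]); p=o['position']
    w=np.r_[P+x*X+y*Y,z]; yd=np.array([np.cos(np.radians(yaw)),np.sin(np.radians(yaw)),0]); zd=np.array([0,0,-1.]); xd=np.cross(yd,zd)
    T=R.from_matrix(np.c_[xd,yd,zd])
    l=p[:2]-P
    print('t',o['t'],'pos',p.round(4),'lever xy',(l@X).round(4),(l@Y).round(4),'F',o['wrist_force'].round(1),'w',round(o['gripper_width'],4))
    print('shift',(Rm.inv().apply(w-p)).round(4),'turn',np.degrees((Rm.inv()*T).as_rotvec()).round(2))
E
python3 -c "
from h import *
go(-.05,0,.23,0)"
```

```text
t 1.1 pos [0.3047 0.3648 0.2309] lever xy -0.1663 0.306 F [0.9 0.  1. ] w -0.0001
shift [-0.3212 -0.0635  0.001 ] turn [-3.000e-02  2.000e-02  3.871e+01]
```

Call:
{"op": "jog_arm", "data": {"targets": [[-0.04, -0.008, 0, 0, 0, 5, 0], [-0.08, -0.016, 0, 0, 0, 10, 0], [-0.12, -0.024, 0, 0, 0, 15, 0], [-0.16, -0.032, 0, 0, 0, 20, 0], [-0.2, -0.04, 0, 0, 0, 25, 0], [-0.24, -0.048, 0, 0, 0, 30, 0], [-0.28, -0.056, 0, 0, 0, 34.5, 0], [-0.321, -0.0635, 0, 0, 0, 38.7, 0]]}}

```text
t: 2.1
position: [0.4564, 0.0751, 0.231]
orientation: [-0.0, 0.707, 0.707, -0.0]
wrist_force: [0.9, -0.5, 0.5]
gripper_width: 0.0003
gripper_force: 0.0
```

```bash
python3 -c "
from h import *
go(-.05,0,.078,0)
s=snap('wrist')"; ls pics
```

```text
t 2.1 pos [0.4564 0.0751 0.231 ] lever xy -0.0496 0.0006 F [ 0.9 -0.5  0.5] w 0.0003
shift [-0.0007 -0.0002  0.153 ] turn [-0.02 -0.01 -0.01]
crop.png
scene.npz
scene_100.png
top.npz
top_50.png
wrist.npz
wrist_2150.png
```

Call:
{"op": "jog_arm", "data": {"targets": [[0, 0, 0.03, 0, 0, 0, 0], [0, 0, 0.06, 0, 0, 0, 0], [0, 0, 0.09, 0, 0, 0, 0], [0, 0, 0.12, 0, 0, 0, 0], [0, 0, 0.14, 0, 0, 0, 0], [0, 0, 0.153, 0, 0, 0, 0], [0, 0, 0.153, 0, 0, 0, 0]]}}

```text
t: 3.02
position: [0.4552, 0.0764, 0.0773]
orientation: [-0.001, 0.706, 0.708, -0.001]
wrist_force: [-0.3, 0.1, 1.1]
gripper_width: -0.0002
gripper_force: 0.0
```

```bash
python3 -c "
from h import *
go(-.021,0,.078,0)
s=snap('scene')
cv2.imwrite('pics/sc2.png',cv2.resize(s['image'][140:320,180:380][:,:,::-1],None,fx=3.3,fy=3.3))"
```

```text
t 3.025 pos [0.4552 0.0764 0.0773] lever xy -0.0506 0.002 F [-0.3  0.1  1.1] w -0.0002
shift [ 0.0014  0.0296 -0.0008] turn [-0.14  0.01  0.14]
```

View pics/sc2.png

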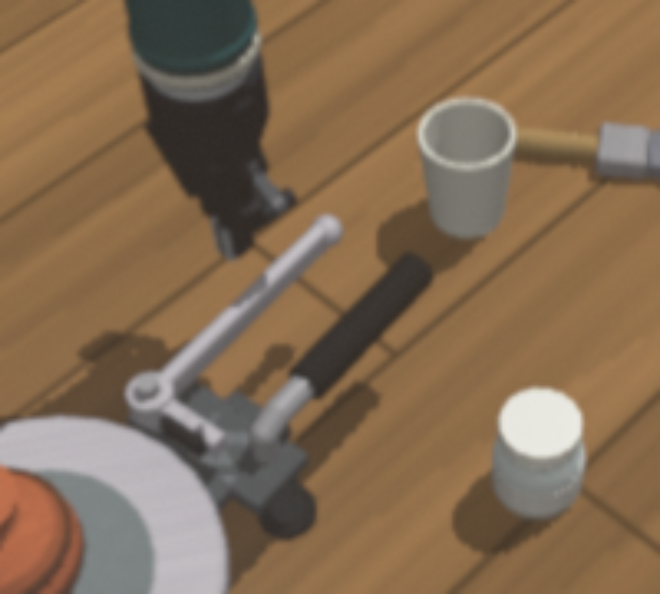

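The fingers stand at (235,240), on the outer side of the lever, and all is clear. Now I'll press in.

Call:
{"op": "jog_arm", "data": {"targets": [[0, 0.01, 0, 0, 0, 0, 0], [0, 0.02, 0, 0, 0, 0, 0], [0, 0.027, 0, 0, 0, 0, 0], [0, 0.033, 0, 0, 0, 0, 0], [0, 0.039, 0, 0, 0, 0, 0], [0, 0.045, 0, 0, 0, 0, 0], [0, 0.05, 0, 0, 0, 0, 0], [0, 0.05, 0, 0, 0, 0, 0]]}}

```text
t: 4.08
position: [0.5044, 0.0771, 0.0776]
orientation: [-0.002, 0.706, 0.708, -0.001]
wrist_force: [-6.3, 2.3, 4.0]
gripper_width: -0.0004
gripper_force: 3.5
```

Call:
{"op": "jog_arm", "data": {"targets": [[0, 0.002, 0, 0, 0, 0, 0], [0, 0.004, 0, 0, 0, 0, 0], [0, 0.005, 0, 0, 0, 0, 0], [0, 0.005, 0, 0, 0, 0, 0]]}}

```text
t: 4.58
position: [0.5087, 0.0771, 0.0775]
orientation: [-0.002, 0.706, 0.708, -0.002]
wrist_force: [-8.1, 3.2, 4.6]
gripper_width: 0.0002
gripper_force: 4.0
```

```bash
python3 -c "
from h import *
s=snap('top');go(0,0,.078,0)
cv2.imwrite('pics/top2.png',cv2.resize(s['image'][235:325,270:430][:,:,::-1],None,fx=4.5,fy=4.5,interpolation=cv2.INTER_CUBIC))"
```

```text
t 4.625 pos [0.5087 0.0771 0.0775] lever xy 0.0026 -0.0035 F [-8.   2.7  4.9] w 0.0003
shift [ 0.0032 -0.003  -0.0005] turn [-0.33 -0.04  0.12]
```

View pics/top2.png

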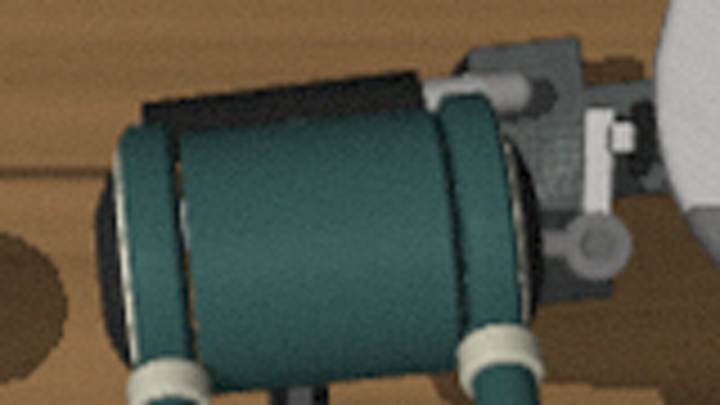

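The wrist hides the blade, but the brake arm at (600,160) has swung towards the rim. I'll continue in 1 mm steps and watch the force.

Call:
{"op": "jog_arm", "data": {"targets": [[0, 0.001, 0, 0, 0, 0, 0], [0, 0.002, 0, 0, 0, 0, 0], [0, 0.003, 0, 0, 0, 0, 0], [0, 0.003, 0, 0, 0, 0, 0]]}}

```text
t: 5.12
position: [0.5115, 0.077, 0.0774]
orientation: [-0.002, 0.706, 0.708, -0.002]
wrist_force: [-8.3, 3.4, 5.1]
gripper_width: 0.0003
gripper_force: 4.3
```

Call:
{"op": "jog_arm", "data": {"targets": [[0, 0.001, 0, 0, 0, 0, 0], [0, 0.002, 0, 0, 0, 0, 0], [0, 0.002, 0, 0, 0, 0, 0]]}}

```text
t: 5.5
position: [0.5134, 0.077, 0.0775]
orientation: [-0.002, 0.706, 0.708, -0.002]
wrist_force: [-8.5, 3.5, 4.8]
gripper_width: 0.0001
gripper_force: 4.5
```

Call:
{"op": "jog_arm", "data": {"targets": [[0, 0.001, 0, 0, 0, 0, 0], [0, 0.002, 0, 0, 0, 0, 0], [0, 0.002, 0, 0, 0, 0, 0]]}}

```text
t: 5.88
position: [0.5146, 0.077, 0.0774]
orientation: [-0.003, 0.706, 0.708, -0.003]
wrist_force: [-11.2, 2.4, 7.9]
gripper_width: 0.0001
gripper_force: 5.6
```

Call:
{"op": "jog_arm", "data": {"targets": [[0, 0.001, 0, 0, 0, 0, 0], [0, 0.001, 0, 0, 0, 0, 0]]}}

```text
t: 6.12
position: [0.5147, 0.077, 0.0774]
orientation: [-0.004, 0.706, 0.708, -0.003]
wrist_force: [-13.3, 2.1, 8.8]
gripper_width: -0.0
gripper_force: 6.9
```

The stop is reached: x stalls at 0.5147 while the force climbs. I'll add a little push and hold for over a second.

Call:
{"op": "jog_arm", "data": {"targets": [[0, 0.001, 0, 0, 0, 0, 0], [0, 0.002, 0, 0, 0, 0, 0], [0, 0.002, 0, 0, 0, 0, 0], [0, 0.002, 0, 0, 0, 0, 0], [0, 0.002, 0, 0, 0, 0, 0], [0, 0.002, 0, 0, 0, 0, 0], [0, 0.002, 0, 0, 0, 0, 0], [0, 0.002, 0, 0, 0, 0, 0]]}}

```text
t: 7.12
position: [0.515, 0.077, 0.0773]
orientation: [-0.005, 0.706, 0.708, -0.005]
wrist_force: [-18.6, 2.0, 14.0]
gripper_width: 0.0001
gripper_force: 9.6
```

Call:
{"op": "jog_arm", "data": {"targets": [[0, 0, 0, 0, 0, 0, 0], [0, 0, 0, 0, 0, 0, 0], [0, 0, 0, 0, 0, 0, 0], [0, 0, 0, 0, 0, 0, 0]]}}

```text
t: 7.62
position: [0.515, 0.077, 0.0773]
orientation: [-0.005, 0.706, 0.708, -0.005]
wrist_force: [-18.6, 1.3, 14.5]
gripper_width: 0.0002
gripper_force: 9.6
```

```bash
python3 -c "
from h import *
s=snap('scene');go(0,0,.078,0)
cv2.imwrite('pics/sc3.png',cv2.resize(s['image'][140:320,180:380][:,:,::-1],None,fx=3.3,fy=3.3,interpolation=cv2.INTER_CUBIC))"
```

```text
t 7.675 pos [0.515  0.077  0.0773] lever xy 0.0088 -0.0044 F [-18.1   1.7  13.9] w -0.0005
shift [ 0.0034 -0.0093 -0.0006] turn [-0.77 -0.01  0.11]
```

View pics/sc3.png

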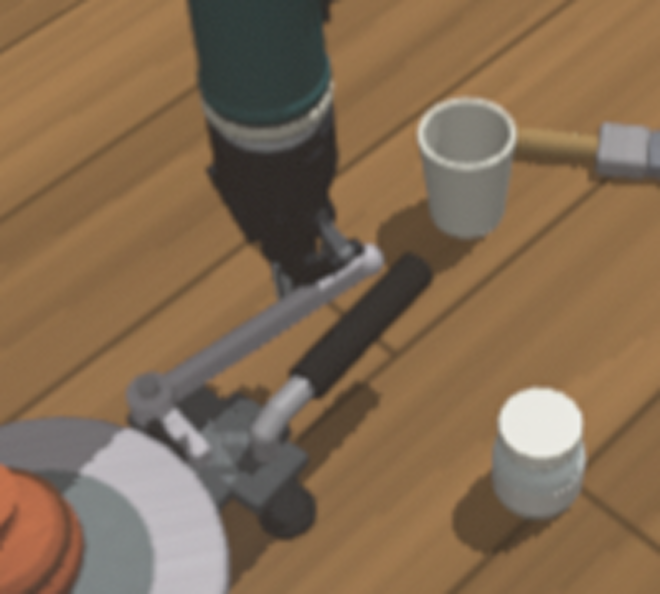

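The lever's ball is now at (370,258), short of the bar. I'll check its angle from the ball's pixel.

```bash
python3 -c "
from h import *
s=dict(np.load('pics/scene.npz'))
pv=P-.13*Y
for u,v in((370,258),(366,262)):
  b=world(s,180+u/3.3,140+v/3.3,.1)[:2]-pv; print(b,np.hypot(*b),np.arctan2(b@X,b@Y))"
```

```text
[0.02441153 0.16868515] 0.17044237257172576 0.26100278766508606
[0.02491597 0.16442881] 0.16630585957447003 0.26767039233514356
```

The angle comes out at 0.22 or more within measuring error, so the lever is at its stop. Now I'll back off fully.

Call:
{"op": "jog_arm", "data": {"targets": [[0, -0.01, 0, 0, 0, 0, 0], [0, -0.02, 0, 0, 0, 0, 0], [0, -0.03, 0, 0, 0, 0, 0], [0, -0.04, 0, 0, 0, 0, 0], [0, -0.05, 0, 0, 0, 0, 0], [0, -0.06, 0, 0, 0, 0, 0], [0, -0.064, 0, 0, 0, 0, 0], [0, -0.064, 0, 0, 0, 0, 0]]}}

```text
t: 8.68
position: [0.4572, 0.0765, 0.0784]
orientation: [0.0, 0.706, 0.708, 0.0]
wrist_force: [0.0, -0.3, 0.1]
gripper_width: -0.0004
gripper_force: 0.0
```

Call:
{"op": "jog_arm", "data": {"targets": [[0, 0, 0, 0, 0, 0, 0], [0, 0, 0, 0, 0, 0, 0], [0, 0, 0, 0, 0, 0, 0], [0, 0, 0, 0, 0, 0, 0]]}}

```text
t: 9.18
position: [0.4573, 0.0764, 0.0782]
orientation: [-0.0, 0.706, 0.708, -0.0]
wrist_force: [0.3, -0.5, 0.2]
gripper_width: -0.0001
gripper_force: 0.0
```

```bash
python3 -c "
from h import *
s=snap('scene');go(0,0,.078,0)
cv2.imwrite('pics/sc4.png',cv2.resize(s['image'][140:320,180:380][:,:,::-1],None,fx=3.3,fy=3.3,interpolation=cv2.INTER_CUBIC))"
```

```text
t 9.225 pos [0.4573 0.0764 0.0782] lever xy -0.0485 0.0018 F [-0.5  0.  -0.4] w 0.0001
shift [0.0038 0.0484 0.0002] turn [-0.01  0.    0.13]
```

View pics/sc4.png

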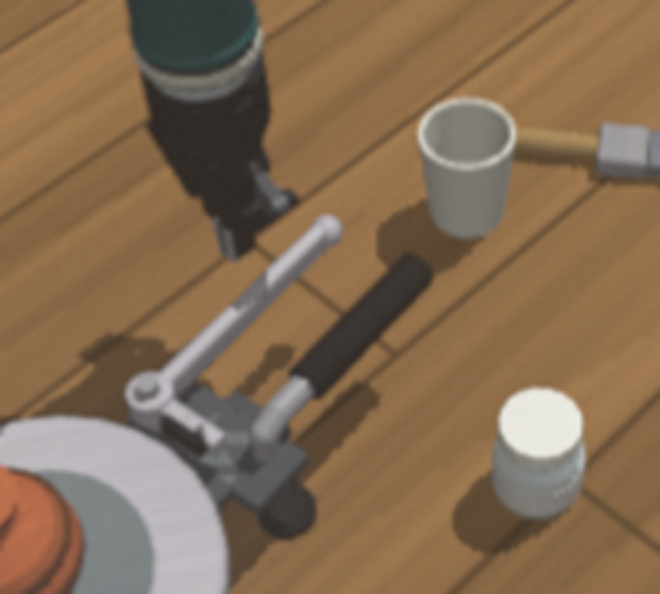

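The ball is back at (328,230), the same as before pressing, with no force. Now the second press, to the same commanded depth (+64 mm).

Call:
{"op": "jog_arm", "data": {"targets": [[0, 0.012, 0, 0, 0, 0, 0], [0, 0.022, 0, 0, 0, 0, 0], [0, 0.028, 0, 0, 0, 0, 0], [0, 0.034, 0, 0, 0, 0, 0], [0, 0.04, 0, 0, 0, 0, 0], [0, 0.046, 0, 0, 0, 0, 0], [0, 0.052, 0, 0, 0, 0, 0], [0, 0.055, 0, 0, 0, 0, 0]]}}

```text
t: 10.22
position: [0.5098, 0.0773, 0.0775]
orientation: [-0.002, 0.706, 0.708, -0.002]
wrist_force: [-8.8, 3.3, 4.8]
gripper_width: 0.0002
gripper_force: 4.4
```

Call:
{"op": "jog_arm", "data": {"targets": [[0, 0.002, 0, 0, 0, 0, 0], [0, 0.004, 0, 0, 0, 0, 0], [0, 0.006, 0, 0, 0, 0, 0], [0, 0.008, 0, 0, 0, 0, 0], [0, 0.009, 0, 0, 0, 0, 0], [0, 0.009, 0, 0, 0, 0, 0], [0, 0.009, 0, 0, 0, 0, 0], [0, 0.009, 0, 0, 0, 0, 0]]}}

```text
t: 11.22
position: [0.515, 0.0771, 0.0773]
orientation: [-0.005, 0.706, 0.708, -0.005]
wrist_force: [-18.3, 4.1, 14.0]
gripper_width: 0.0002
gripper_force: 9.5
```

Call:
{"op": "jog_arm", "data": {"targets": [[0, 0, 0, 0, 0, 0, 0], [0, 0, 0, 0, 0, 0, 0], [0, 0, 0, 0, 0, 0, 0], [0, 0, 0, 0, 0, 0, 0], [0, 0, 0, 0, 0, 0, 0], [0, 0, 0, 0, 0, 0, 0]]}}

```text
t: 11.98
position: [0.515, 0.0771, 0.0773]
orientation: [-0.005, 0.706, 0.708, -0.005]
wrist_force: [-18.2, 3.5, 14.7]
gripper_width: -0.0003
gripper_force: 9.5
```

The pose and force at the stop match the first press, so I'm handing in.

```bash
python3 -c "
from plant import r
print(r.hand_in())"
```

```text
the job is handed in; nothing more can be done
None
```

I pressed the brake lever to its stop and held it over a second, let it spring fully back out, then pressed it to the stop again and handed in while holding it there with about 18 N of push; hand-in returned no verdict.

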